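# Level the tamping shelf with a spirit level

## Robot

A 7-joint arm with a two-finger parallel gripper is mounted at the origin on the work surface. World frame = base frame: x ahead of the robot, y to its left, z up, the work surface at z = 0. Lengths are in mm, angles in rad, forces in N, time in s.
With the tool pointing down it reaches from about 425 to 950 mm from the base axis. Payload 4.7 kg.
Tool frame: the origin (TCP) lies midway between the tips of the shut fingers; the grasp point (between the pads) lies 19 mm behind it; z points along the fingers, y is the line along which they close (so a half turn about z gives the same grasp; the last joint's range is limited). The gripper opens to 87 mm and grips with 3 to 60 N. Pads are 19 mm wide; open, the fingers measure 117 mm over their backs; the gripper's body (75 mm by 190 mm) begins 51 mm behind the grasp point.
Start: joints at [-1.131, 0.469, -0.049, 1.532, 0.024, 1.141, -0.082], TCP at [304.941, 602.213, 222.573] pointing down, gripper open.
Joint ranges: [-2.59, 2.59], [-0.33, 1.99], [-1.39, 1.29], [0.1, 2.45], [-1.04, 4.18], [0.21, 1.99], [-2.66, 2.66]. Speed limits (rad/s): [2.57, 2.57, 3.14, 3.14, 3.14, 3.14, 3.14].

## Interface

Orientations are given as a unit quaternion [w, x, y, z].
In Python, from plant import robot gives the robot as it stands.
- The arm moves only by the shell command python3 -m creep 'ROWS' [FORCE]. ROWS is JSON, a list of rows, each a list of 7 numbers: the shift along the world's x, y, z in m, then the turn, a rotation vector about the world's x, y, z in degrees, then the finger opening in m, from 0 to 0.087. In form: [[x, y, z, wx, wy, wz, claw], ...]. A call has 1 to 8 rows; each row is the pose to reach, as a shift and turn from the pose commanded when the call began; what a row does not reach only later rows make up. A row lasts 1/12 s, in which the tool goes at most 41.7 mm and 7.16 degrees, less where a joint would pass 70% of its speed; a pose out of reach is approached as far as the arm can. A call with a gripper value outside its range is refused whole. The fingers move at their own pace and stop on an object; FORCE is the grip in N (left out, the last holds). Time passes only in rows, so rows that repeat a pose let the fingers close. It gives the time, the measured TCP pose, the force, the opening and the grip force at its end, in the units of the state.
- robot.observe(): the state, without advancing time (a new reading comes with each control period).
- robot.get_image(name): name is "side" or "top"; returns a dict with "pixels" (400x640x3 uint8, red, green, blue), "vfov" (degrees; the focal length in pixels is half the picture's height over the tangent of half this angle, whatever the lens; pixels are square), "cx", "cy" (the principal point, pixels), "k1" (the pictures are not rectified: a ray, as slopes to the right and down, at radius r is drawn at 1 + k1 r^2 times it, then the intrinsics apply), "cam_to_world" (4x4, takes a point from camera to world coordinates). Camera axes: x right, y down, z forward; pixel columns grow to the right and rows downward; lengths in mm; the calibration is good to about 2 mm. A picture is of the moment at which its call begins. There is no depth.
- robot.hand_in(): hands the job in; it is judged then, once.
Trained networks look in the newest picture that a camera, given by its name, has taken for a name from the list of things; names that differ only in an ending like _2 or _b are one class to them, and where a whole thing is asked for, a point or a joint stands for the part that bears it (a point fixed in the world has none). Each returns a list of dicts, best first, with "confidence" (0 to 1); they miss things now and then, are a little off and sometimes report something else, mostly with a low value. They report only what shows in the picture. A call takes as long as a camera call. They do not tell look-alikes from the thing itself.
- robot.spot_in(camera, label): "pixel" ([column, row] in pixels, amid what is visible of it).
The state is a dict: "time": time; "joints": joint angles; "qvel": joint speeds; "joint_torque": joint torques, N m; "tool_pos": TCP position; "ee_rot": TCP orientation; "ft_force": force on the tool from outside, world axes, zero at the start; "torque": the same for the moment, N m; "width": finger opening in mm; "grasp_force": force on a finger pad.
Only numpy, scipy, OpenCV 4.12 (cv2) and the standard library are available. Lean on these libraries where they do the work, as an engineer would, in place of code of your own. Each camera call takes 0.05 s, during which the arm holds its last target. There are 200 camera calls.

## Task

Lay the yellow spirit level lengthwise in the blue-cornered bay on the steel tamping shelf and let go of it so that its bubble shows the slope; then turn the red levelling foot until the bubble comes to rest centred between its two black lines. Then press down on top of the level with about 10 N to check that the shelf stays true under load, and finish while still pressing, with the bubble still centred. Leave the cup, the steel jug and the tamper where they stand.

Things in the scene. Friction and masses are not known exactly. Their poses are not given: they have to be found in the camera images.
- level: Yellow box spirit level with black ends, 150 x 26 x 32 mm (its x, y, z), about 250 g, loose, on the counter at first. Origin at the centre of its underside; x along its length, z up. Pinch it across its 26 mm width at mid-length. On top: a green vial with a pale bubble on the +x half, a black thumb pad on the -x half.
- pad (a point): Centre of the black thumb pad on top of the level, 38 mm from its middle towards -x and 32 mm above its underside: press here, straight down. Axes as the level's.
- vial (a point): Centre of the green vial on top of the level, midway between its two black lines, 36 mm from the level's middle towards +x. The lines stand 21 mm apart, the bubble is 14 mm long.
- bubble_mid (a point): Middle of the pale bubble. It moves along the vial only: its offset from point vial along the level's x is up to 22 mm either way, 0 when centred. It floats to the higher end, about 0.5 m per rad of slope along the level, and comes to rest within 1 s.
- bay (a point): Middle of the bay on the shelf's top, between four blue painted corners that outline about 160 x 45 mm. Its y axis runs along the shelf (lay the level along it, either way round) from the pivot end towards the levelling foot; z is the shelf's normal.
- foot_grip (a point): Grip point of the red levelling foot, on its axis, 165 mm from the bay's middle along the shelf's +y, 30 mm above the shelf's top. The head is an upright red bar 48 mm (this point's x) x 12 mm (y) x 32 mm tall, 10 mm above to 22 mm below this point, on a black disc of 38 mm diameter, 8 mm thick. Pinch the bar across its 12 mm.
- cup: White mug, 72 mm diameter, 62 mm high, a bystander. Origin at the centre of its underside.
- jug: Open steel milk jug without handle, 80 mm diameter, 90 mm high, a bystander. Origin at the centre of its underside.
- tamper: Dark steel coffee tamper standing on its 58 mm base, 73 mm high, a bystander. Origin at the centre of its underside.
- shelf: Steel shelf plate, 340 mm (y) x 130 mm (x) x 12 mm, standing on the counter at any angle, its top 60 mm up when level. Origin on the pivot, at the height of its top, 115 mm from the bay's middle towards -y; axes as the bay's. It tips only about this pivot (its x axis); at first it slopes down towards the foot by 0.017 to 0.04 rad.
- foot_base (a point): Where the foot's axis meets the shelf's top. Stiff quick thread (0.12 N m), stays where left even when the shelf is pressed. Clockwise seen from above raises this end of the shelf (3.7 mm per rad), counterclockwise lowers it; one rad changes the slope by 0.0133 rad and so moves the bubble 6.7 mm. Level is 1.3 to 2.8 rad clockwise of the start; stops lie 0.8 rad or more beyond both.
Mind the look-alikes: they are no part of the job. Several things have the shape of the level; the one meant has the colours described above.

How it is judged:
By the outcome, as a careful person would: the job done as asked, in the order asked, and still so for the second after the job is handed in, while the arm keeps its last pose, push and grip.
It also fails if it takes over 72 s, if anything falls off the work surface, if the arm or the gripper's body presses on something with over 40 N, if the wrist force passes 120 N, or if a joint passes its speed limit or range.

## Working session

There is one attempt and no reset: what is moved stays moved. The work goes in short steps, Python scripts to look and compute and a shell command to move; the robot and the scene stay as the last step left them, time stands still between calls to the robot, and variables do not carry over. Pictures are saved under pics/ and viewed, at most 10 in all, crops included, and the job is handed in when it is done.

```bash
ls; mkdir -p pics; cat > h.py <<'E'
import numpy as np, cv2
from plant import robot
def shot(n,fn=None):
    im=robot.get_image(n)
    if fn: cv2.imwrite('pics/'+fn,np.ascontiguousarray(im['pixels'][:,:,::-1]))
    return im
def K(im):
    f=200/np.tan(np.radians(im['vfov'])/2)
    return np.array([[f,0,im['cx']],[0,f,im['cy']],[0,0,1.]])
def ray(im,px):
    D=np.array([im['k1'],0,0,0.])
    u=cv2.undistortPoints(np.array([[px]],float),K(im),D)[0,0]
    T=np.array(im['cam_to_world']); return T[:3,3],T[:3,:3]@np.array([u[0],u[1],1])
def at(im,px,z):
    o,d=ray(im,px); return o+d*(z-o[2])/d[2]
def proj(im,p):
    T=np.linalg.inv(np.array(im['cam_to_world'])); 
    r=cv2.projectPoints(np.array([p],float),cv2.Rodrigues(T[:3,:3])[0],T[:3,3],K(im),np.array([im['k1'],0,0,0.]))[0]
    return r[0,0]
def tri(a,pa,b,pb):
    o1,d1=ray(a,pa);o2,d2=ray(b,pb)
    s=np.linalg.lstsq(np.c_[d1,-d2],o2-o1,rcond=None)[0]
    p,q=o1+s[0]*d1,o2+s[1]*d2
    return (p+q)/2,np.linalg.norm(p-q)
E
python3 - <<'E'
from h import *
for c in('top','side'):
    im=shot(c,c+'0.png'); print(c,im['vfov'],im['k1'],np.round(im['cam_to_world'],3).tolist())
    for l in('level','vial','pad','bay','foot_grip','cup','jug','tamper','shelf','bubble_mid'):
        print(l,[(np.round(d['pixel']).tolist(),round(d['confidence'],2)) for d in robot.spot_in(c,l)])
s=robot.observe();print(s)
E
```

```text
pics
top 44.740636199127884 -0.05320086032115629 [[-0.009, -0.988, 0.154, 418.021], [-1.0, 0.007, -0.01, 10.087], [0.009, -0.154, -0.988, 1381.422], [0.0, 0.0, 0.0, 1.0]]
level [([466.0, 252.0], 0.97), ([372.0, 284.0], 0.87), ([412.0, 220.0], 0.69), ([423.0, 159.0], 0.62)]
vial [([464.0, 249.0], 0.84), ([412.0, 220.0], 0.83), ([378.0, 282.0], 0.83), ([421.0, 159.0], 0.6)]
pad [([462.0, 254.0], 0.87), ([415.0, 221.0], 0.81), ([376.0, 280.0], 0.6), ([423.0, 161.0], 0.6)]
bay [([275.0, 219.0], 0.89)]
foot_grip [([226.0, 208.0], 0.68)]
cup [([169.0, 198.0], 0.7), ([412.0, 219.0], 0.47)]
jug [([296.0, 130.0], 0.77)]
tamper [([364.0, 167.0], 0.74)]
shelf [([414.0, 221.0], 0.64)]
bubble_mid [([411.0, 221.0], 0.62)]
side 42.38237981528473 -0.1404792117776911 [[-0.998, -0.054, 0.042, 538.202], [-0.068, 0.724, -0.687, 1131.661], [0.006, -0.688, -0.725, 1283.632], [0.0, 0.0, 0.0, 1.0]]
level [([282.0, 152.0], 0.88), ([334.0, 160.0], 0.83), ([360.0, 135.0], 0.74), ([383.0, 182.0], 0.6)]
vial [([336.0, 157.0], 0.96), ([285.0, 152.0], 0.85), ([384.0, 183.0], 0.8), ([364.0, 135.0], 0.61)]
pad [([28
[... 308 characters left out ...]
81,  0.46859686, -0.04856735,  1.53251955,  0.02408377,
        1.14098571, -0.08224103]), 'qvel': array([-1.76796528e-03, -1.87235414e-05, -1.81444003e-04, -2.28178517e-03,
        5.03323324e-04, -1.26449968e-03, -6.01117052e-04]), 'joint_torque': array([ 2.80261129e-04, -5.07840765e+01, -8.04435415e-02, -2.36460918e+01,
       -6.13611890e-02,  3.13270488e-02,  6.62310441e-06]), 'tool_pos': array([304.94789397, 602.20369009, 222.56657115]), 'ee_rot': array([-1.11574898e-05,  2.32238058e-01,  9.72658976e-01,  4.01536909e-05]), 'ft_force': array([-0.5479184 ,  0.33569767,  0.33757388]), 'torque': array([-0.01576027, -0.01050234,  0.01418976]), 'grasp_force': 0.0, 'width': 87.19959151377914}
```

View pics/top0.png

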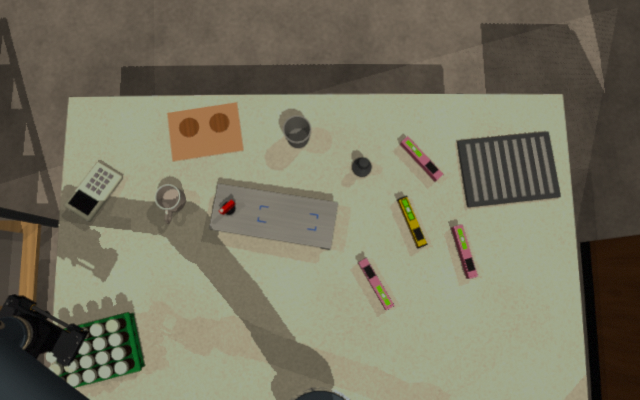

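View pics/side0.png

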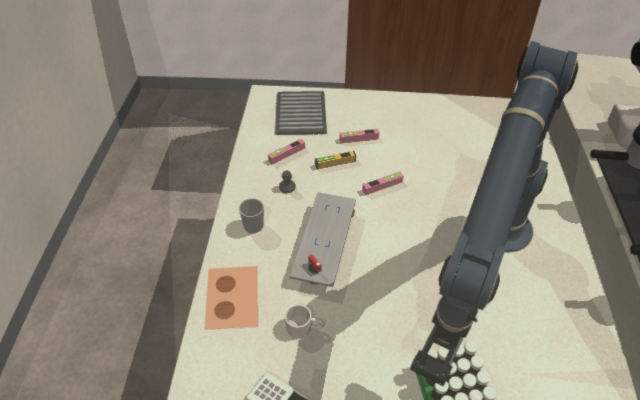

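The yellow level is at top (412,221) and side (336,159). The pink look-alikes are at top (466,252), (372,284) and (421,159). Only the yellow one fits the description. The shelf is at top (275,215), with the red foot at its left end (228,207). I'll confirm the level in a crop and measure.

```bash
python3 - <<'E'
from h import *
T=shot('top');S=shot('side')
def masks(im):
    h=cv2.cvtColor(im['pixels'],cv2.COLOR_RGB2HSV);H,s,v=[h[...,i].astype(int) for i in range(3)]
    return dict(yel=(H>19)&(H<33)&(s>150)&(v>70),grn=(H>35)&(H<70)&(s>130)&(v>70),red=((H<6)|(H>174))&(s>170)&(v>60),blu=(H>100)&(H<130)&(s>90)&(v>60))
for n,im in(('top',T),('side',S)):
    for k,m in masks(im).items():
        c,l,st,ce=cv2.connectedComponentsWithStats(m.astype('uint8'),connectivity=8)
        print(n,k,[(np.round(ce[i],1).tolist(),int(st[i,4])) for i in range(1,c) if st[i,4]>=4][:14])
a=T['pixels'][185:260,200:450];b=S['pixels'][120:290,240:420]
cv2.imwrite('pics/c1.png',np.ascontiguousarray(cv2.resize(a,None,fx=3.2,fy=3.2,interpolation=2)[:,:,::-1]))
cv2.imwrite('pics/c2.png',np.ascontiguousarray(cv2.resize(b,None,fx=3.5,fy=3.5,interpolation=2)[:,:,::-1]))
E
```

```text
top yel [([411.6, 223.2], 324)]
top grn [([409.2, 143.8], 32), ([417.5, 152.5], 34), ([407.6, 209.0], 93), ([460.1, 232.7], 35), ([463.7, 244.3], 35), ([379.4, 289.3], 38), ([385.9, 300.7], 36), ([131.8, 344.2], 300), ([110.9, 317.6], 14), ([95.3, 321.7], 14), ([81.5, 325.2], 11), ([113.8, 375.4], 18), ([98.8, 379.5], 21), ([82.1, 383.5], 17)]
top red [([227.6, 206.1], 97)]
top blu [([315.6, 214.9], 7)]
side yel [([352.0, 153.8], 6), ([337.8, 156.4], 16)]
side grn [([282.8, 149.2], 4), ([273.5, 153.5], 6), ([330.8, 157.1], 10), ([320.8, 159.1], 12), ([397.2, 174.6], 5), ([386.8, 178.2], 4)]
side red [([314.0, 259.5], 4)]
side blu []
```

View pics/c1.png

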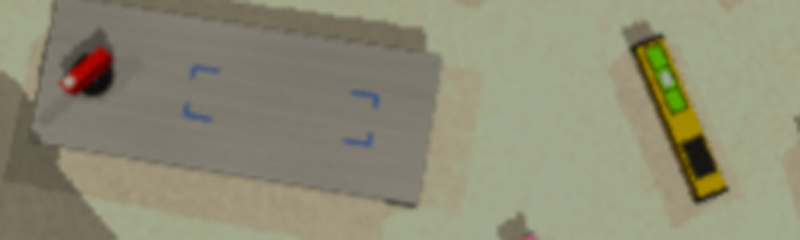

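View pics/c2.png

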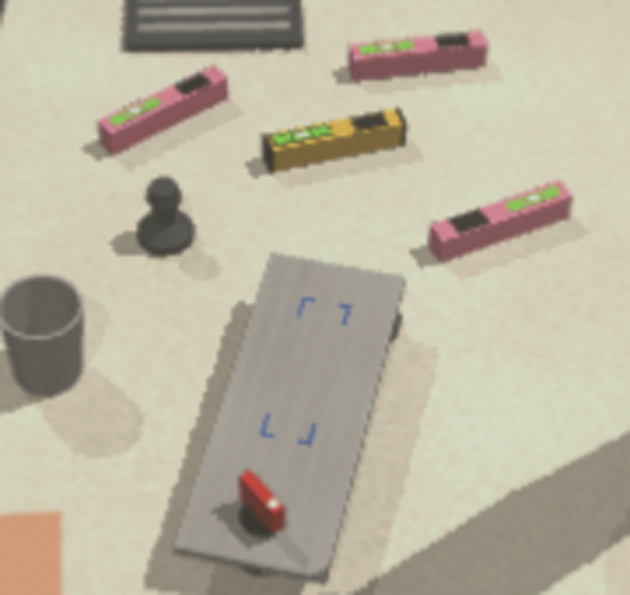

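The crops confirm the yellow level with black ends. Its vial is at top (408,210) and its pad at (418,234). The bay corners and the red bar are clear too.

```bash
python3 - <<'E'
from h import *
T=shot('top');S=shot('side')
t=lambda x,y:(200+x/3.2-.35,185+y/3.2-.35)
s=lambda x,y:(240+x/3.5-.35,120+y/3.5-.35)
r=lambda p:np.round(p,1).tolist()
print('level ends z32',r(at(T,t(646,42),32)),r(at(T,t(712,196),32)))
v=at(T,t(666,79),32);p=at(T,t(699,157),32);print('vial,pad',r(v),r(p),np.linalg.norm(v-p))
print('side vial/pad',r(at(S,s(302,135),32)),r(at(S,s(370,121),32)))
for n,a,b in(('TL',(192,69),(263,437)),('BL',(185,117),(313,443)),('TR',(377,97),(300,298)),('BR',(370,145),(350,308))):
    pp,e=tri(T,t(*a),S,s(*b));print(n,r(pp),round(e,1),'z57',r(at(T,t(*a),57)),'side z57',r(at(S,s(*b),57)))
h=cv2.cvtColor(T['pixels'],cv2.COLOR_RGB2HSV).astype(int)
m=((h[...,0]<8)|(h[...,0]>172))&(h[...,1]>120)&(h[...,2]>50);m[:, :200]=0;m[:,260:]=0;m[:180]=0;m[230:]=0
pts=np.argwhere(m)[:,::-1].astype(float);R=cv2.minAreaRect(pts.astype(np.float32));print('red rect',R)
h=cv2.cvtColor(S['pixels'],cv2.COLOR_RGB2HSV).astype(int)
m=((h[...,0]<8)|(h[...,0]>172))&(h[...,1]>120)&(h[...,2]>50);m[:, :295]=0;m[:,335:]=0;m[:245]=0;m[280:]=0
q=np.argwhere(m)[:,::-1].astype(float);print('foot tri',tri(T,pts.mean(0),S,q.mean(0)),len(q))
print('foot ends z94',r(at(T,t(72,82),94)),r(at(T,t(105,55),94)))
E
```

```text
level ends z32 [632.5, -236.5, 32.0] [496.5, -289.6, 32.0]
vial,pad [599.4, -253.0, 32.0] [530.5, -279.5, 32.0] 73.80164337542281
side vial/pad [598.3, -255.6, 32.0] [528.9, -282.7, 32.0]
TL [608.2, 160.4, 54.3] 0.1 z57 [607.8, 160.1, 57.0] side z57 [608.1, 162.5, 57.0]
BL [565.4, 165.8, 57.0] 1.7 z57 [566.3, 165.7, 57.0] side z57 [564.6, 165.9, 57.0]
TR [583.8, 1.1, 61.2] 3.9 z57 [582.4, 1.2, 57.0] side z57 [585.9, -3.3, 57.0]
BR [540.0, 7.6, 59.1] 1.8 z57 [541.1, 7.5, 57.0] side z57 [539.2, 5.9, 57.0]
red rect ((226.42620849609375, 206.8114471435547), (7.682213306427002, 17.79712677001953), 50.194427490234375)
foot tri (array([603.96272072, 245.7073899 ,  78.1061863 ]), np.float64(1.9309102686923023)) 88
foot ends z94 [592.2, 256.2, 94.0] [614.8, 229.0, 94.0]
```

```bash
python3 -m creep '[[0.26,-0.867,-0.02,0,0,48,0.06],[0.26,-0.867,-0.02,0,0,48,0.06],[0.26,-0.867,-0.02,0,0,48,0.06],[0.26,-0.867,-0.02,0,0,48,0.06],[0.26,-0.867,-0.02,0,0,48,0.06],[0.26,-0.867,-0.02,0,0,48,0.06],[0.26,-0.867,-0.02,0,0,48,0.06],[0.26,-0.867,-0.02,0,0,48,0.06]]' 20
```

```text
time: 1.97
tool_pos: [400.3, 283.6, 215.5]
ee_rot: [0.0, -0.185, 0.983, 0.0]
ft_force: [0.5, 0.3, 0.2]
width: 60.3
grasp_force: 0.0
```

```bash
python3 -m creep '[[0.165,-0.549,-0.1,0,0,0,0.06],[0.165,-0.549,-0.1,0,0,0,0.06],[0.165,-0.549,-0.1,0,0,0,0.06],[0.165,-0.549,-0.1,0,0,0,0.06],[0.165,-0.549,-0.1,0,0,0,0.06],[0.165,-0.549,-0.1,0,0,0,0.06],[0.165,-0.549,-0.1,0,0,0,0.06],[0.165,-0.549,-0.1,0,0,0,0.06]]'
```

```text
time: 2.63
tool_pos: [494.9, -30.9, 158.1]
ee_rot: [0.001, -0.184, 0.983, -0.0]
ft_force: [0.8, -0.1, -0.2]
width: 60.2
grasp_force: 0.0
```

```bash
python3 -c "
from h import *
s=robot.observe();print(s['tool_pos'],s['joints'],s['ee_rot'])"
```

```text
[494.94915292 -30.94984111 158.13569519] [-0.12667036  0.24917032  0.12259844  2.02835916 -0.03985677  0.865145
  1.95796281] [ 5.58889249e-04 -1.83536427e-01  9.83012750e-01 -1.16982103e-05]
```

```bash
python3 -m creep '[[0.07,-0.234,-0.05,0,0,0,0.06],[0.07,-0.234,-0.05,0,0,0,0.06],[0.07,-0.234,-0.05,0,0,0,0.06],[0.07,-0.234,-0.05,0,0,0,0.06],[0.07,-0.234,-0.05,0,0,0,0.06],[0.07,-0.234,-0.05,0,0,0,0.06],[0.07,-0.234,-0.05,0,0,0,0.06],[0.07,-0.234,-0.05,0,0,0,0.06]]'
```

```text
time: 3.3
tool_pos: [563.8, -266.2, 107.1]
ee_rot: [-0.001, -0.181, 0.983, -0.0]
ft_force: [0.2, 0.2, 0.6]
width: 60.2
grasp_force: 0.0
```

```bash
python3 -c "
from h import *
s=robot.observe();print(s['tool_pos'],s['joints'],s['ee_rot'])"
```

```text
[ 563.82847159 -266.16456905  107.14476233] [ 0.23477787  0.50468329  0.18832769  1.78153567 -0.11720947  0.86718095
  2.41095173] [-7.46350980e-04 -1.80977027e-01  9.83486987e-01 -3.23814808e-04]
```

```bash
python3 -m creep '[[0.001,0.001,-0.04,0,0,0,0.06],[0.001,0.001,-0.075,0,0,0,0.06],[0.001,0.001,-0.1,0,0,0,0.06],[0.001,0.001,-0.1,0,0,0,0.06],[0.001,0.001,-0.1,0,0,0,0.0],[0.001,0.001,-0.1,0,0,0,0.0],[0.001,0.001,-0.1,0,0,0,0.0],[0.001,0.001,-0.1,0,0,0,0.0]]' 25
```

```text
time: 3.97
tool_pos: [567.0, -262.4, 10.3]
ee_rot: [0.002, -0.184, 0.983, -0.001]
ft_force: [-0.9, -0.7, -0.6]
width: 41.0
grasp_force: 0.0
```

```bash
python3 -m creep '[[0,0,0,0,0,0,0],[0,0,0,0,0,0,0],[0,0,0,0,0,0,0]]'
```

```text
time: 4.22
tool_pos: [567.0, -263.7, 9.6]
ee_rot: [0.002, -0.183, 0.983, -0.002]
ft_force: [1.6, -2.3, 4.7]
width: 25.8
grasp_force: 25.0
```

```bash
python3 -m creep '[[0,0,0.03,0,0,0,0],[0,0,0.07,0,0,0,0],[0,0,0.11,0,0,0,0],[0,0.03,0.13,0,0,-7,0],[0,0.07,0.13,0,0,-14,0],[0,0.11,0.13,0,0,-21,0],[0,0.15,0.13,0,0,-28,0],[0,0.19,0.13,0,0,-35,0]]'
```

```text
time: 4.88
tool_pos: [564.0, -69.9, 137.4]
ee_rot: [-0.001, 0.124, 0.992, 0.0]
ft_force: [0.9, 0.2, -2.5]
width: 25.5
grasp_force: 25.0
```

```bash
python3 -m creep '[[0.007,0.03,0,0,0,-7,0],[0.007,0.07,0,0,0,-14,0],[0.007,0.11,0,0,0,-21,0],[0.007,0.147,0,0,0,-28,0],[0.007,0.157,0,0,0,-35,0],[0.007,0.157,0,0,0,-42,0],[0.007,0.157,0,0,0,-49,0],[0.007,0.157,0,0,0,-56,0]]'
```

```text
time: 5.55
tool_pos: [571.1, 85.7, 137.0]
ee_rot: [-0.001, 0.574, 0.819, -0.001]
ft_force: [-0.4, -0.2, -2.5]
width: 25.9
grasp_force: 25.0
```

```bash
python3 -m creep '[[0,0,0,0,0,-7,0],[0,0,0,0,0,-14,0],[0,0,0,0,0,-21,0],[0,0,0,0,0,-28.8,0],[0,0,0,0,0,-28.8,0],[0,0,0,0,0,-28.8,0]]'; python3 - <<'E'
from h import *
T=shot('top','t2.png')
a=T['pixels'][170:260,200:350]
cv2.imwrite('pics/c3.png',np.ascontiguousarray(cv2.resize(a,None,fx=5,fy=5,interpolation=2)[:,:,::-1]))
s=robot.observe();print(s['tool_pos'],s['joints'],s['ee_rot'])
E
```

```text
time: 6.05
tool_pos: [571.5, 85.2, 137.3]
ee_rot: [-0.001, 0.757, 0.653, -0.001]
ft_force: [0.4, -0.0, -2.5]
width: 26.0
grasp_force: 25.0
[571.75062439  85.17021574 137.43334436] [-0.69370499  0.45543121  0.62914737  1.88428016 -0.33423778  0.90971224
 -0.05188311] [-5.01316907e-04  7.57318610e-01  6.53045069e-01 -6.39697012e-04]
```

View pics/c3.png

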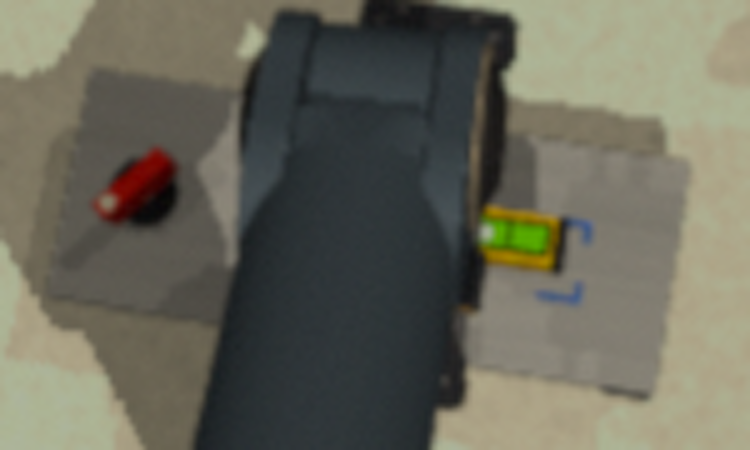

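The level is held straight, with its vial towards the pivot. I'll lower it now.

```bash
python3 -m creep '[[0.003,-0.004,-0.02,-1.5,0,0,0],[0.003,-0.004,-0.04,-1.5,0,0,0],[0.003,-0.004,-0.055,-1.5,0,0,0],[0.003,-0.004,-0.062,-1.5,0,0,0],[0.003,-0.004,-0.065,-1.5,0,0,0],[0.003,-0.004,-0.067,-1.5,0,0,0],[0.003,-0.004,-0.067,-1.5,0,0,0],[0.003,-0.004,-0.067,-1.5,0,0,0]]'
```

```text
time: 6.77
tool_pos: [576.2, 80.9, 71.8]
ee_rot: [0.01, 0.758, 0.652, -0.008]
ft_force: [0.6, 0.3, -2.7]
width: 25.9
grasp_force: 25.0
```

```bash
python3 -m creep '[[0,0,-0.001,0,0,0,0],[0,0,-0.002,0,0,0,0],[0,0,-0.003,0,0,0,0],[0,0,-0.003,0,0,0,0]]'
```

```text
time: 7.1
tool_pos: [575.5, 80.9, 68.0]
ee_rot: [0.01, 0.758, 0.652, -0.008]
ft_force: [-0.3, -0.1, -3.2]
width: 25.5
grasp_force: 25.0
```

```bash
python3 -m creep '[[0,0,-0.001,0,0,0,0],[0,0,-0.002,0,0,0,0],[0,0,-0.002,0,0,0,0]]'
```

```text
time: 7.35
tool_pos: [575.7, 81.0, 66.2]
ee_rot: [0.01, 0.758, 0.652, -0.008]
ft_force: [-0.8, 0.5, 0.3]
width: 25.9
grasp_force: 25.0
```

```bash
python3 -m creep '[[0,0,0.0,0,0,0,0.06],[0,0,0,0,0,0,0.06],[0,0,0,0,0,0,0.06],[0,0,0.03,0,0,0,0.06],[0,0,0.06,1.5,0,0,0.06],[0,0.03,0.09,1.5,0,0,0.06],[0,0.07,0.09,1.5,0,0,0.06],[0,0.11,0.09,1.5,0,0,0.06]]'
```

```text
time: 8.02
tool_pos: [577.6, 191.0, 159.1]
ee_rot: [0.001, 0.76, 0.65, 0.003]
ft_force: [-0.2, 1.3, -0.7]
width: 59.1
grasp_force: 0.0
```

```bash
python3 -m creep '[[0.02,0.03,0,0,0,7,0.06],[0.024,0.055,0,0,0,14,0.06],[0.024,0.055,0,0,0,21,0.06],[0.024,0.055,0,0,0,28,0.06],[0.024,0.055,0,0,0,35,0.06],[0.024,0.055,0,0,0,42,0.06],[0.024,0.055,0,0,0,47,0.06],[0.024,0.055,0,0,0,47,0.06]]'; python3 - <<'E'
from h import *
T=shot('top');S=shot('side')
a=cv2.resize(T['pixels'][180:250,205:345],None,fx=5,fy=5,interpolation=2)
b=cv2.resize(S['pixels'][190:290,270:410],None,fx=5,fy=5,interpolation=2)[:240]
b=cv2.resize(S['pixels'][200:290,280:370],None,fx=2.6,fy=2.6,interpolation=2)
c=np.zeros((590,700,3),np.uint8);c[:350]=a;c[352:352+b.shape[0],:b.shape[1]]=b
cv2.imwrite('pics/c4.png',np.ascontiguousarray(c[:,:,::-1]))
s=robot.observe();print(s['tool_pos'],s['joints'],s['ee_rot'],s['time'])
E
```

```text
time: 8.68
tool_pos: [599.7, 245.6, 156.2]
ee_rot: [-0.0, 0.435, 0.9, 0.0]
ft_force: [0.3, 0.5, 0.1]
width: 60.0
grasp_force: 0.0
[599.6967388  245.62008107 156.11531775] [-0.7387592   0.50413683  0.40212394  1.69090203 -0.22793624  0.9926591
  0.41045578] [3.21745099e-05 4.36806221e-01 8.99555608e-01 1.79547551e-04] 8.7833
```

View pics/c4.png

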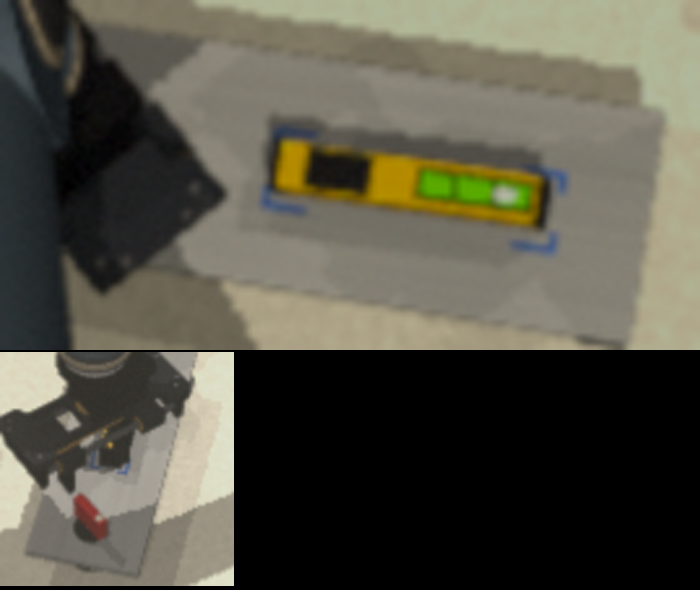

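The level lies inside the bay corners. Its bubble sits at the pivot end of the vial, at crop (505,193), as expected. Next I'll grip the foot.

```bash
python3 -m creep '[[0,0,-0.03,0,0,0,0.06],[0,0,-0.06,0,0,0,0.06],[0,0.001,-0.08,0,0,0,0.06],[0,0.001,-0.088,0,0,0,0.06],[0,0.001,-0.088,0,0,0,0.06],[0,0.001,-0.088,0,0,0,0.0],[0,0.001,-0.088,0,0,0,0.0],[0,0.001,-0.088,0,0,0,0.0]]' 40
```

```text
time: 9.45
tool_pos: [600.8, 247.2, 69.8]
ee_rot: [0.001, 0.436, 0.9, 0.001]
ft_force: [-0.0, -0.5, -0.4]
width: 47.1
grasp_force: 0.0
```

```bash
python3 -m creep '[[0,0,0,0,0,0,0],[0,0,0,0,0,0,0],[0,0,0,0,0,0,0],[0,0,0,0,0,0,0]]'
```

```text
time: 9.78
tool_pos: [599.6, 247.0, 68.3]
ee_rot: [0.0, 0.436, 0.9, 0.0]
ft_force: [-0.7, -0.0, 0.0]
width: 21.2
grasp_force: 0.0
```

```bash
python3 -m creep '[[0,0,0,0,0,0,0],[0,0,0,0,0,0,0],[0,0,0,0,0,0,0]]'
```

```text
time: 10.03
tool_pos: [601.5, 248.4, 68.5]
ee_rot: [0.002, 0.435, 0.9, 0.002]
ft_force: [5.0, 2.6, -3.0]
width: 11.8
grasp_force: 40.0
```

```bash
python3 -m creep '[[0.001,0.001,0.0004,0,0,-7,0],[0.001,0.001,0.0009,0,0,-14,0],[0.001,0.001,0.0014,0,0,-21,0],[0.001,0.001,0.0018,0,0,-28,0],[0.001,0.001,0.0023,0,0,-35,0],[0.001,0.001,0.0027,0,0,-42,0],[0.001,0.001,0.0032,0,0,-49,0],[0.001,0.001,0.0036,0,0,-56,0]]'
cat > bub.py <<'E'
from h import *
def bub(cam='top',n=4,save=None):
    acc=0
    for _ in range(n):
        im=shot(cam); acc=acc+im['pixels'].astype(np.float32)/n
    # rectify top of level: bay frame, 1 px = .5 mm
    th=np.radians(81.4-180); ax=np.array([np.cos(th),np.sin(th)]); pe=np.array([-ax[1],ax[0]])
    c=np.array([575.,83.]); z=91.
    U,V=np.meshgrid(np.arange(-90,91,.5),np.arange(-25,25.5,.5))
    P=c+U[...,None]*ax+V[...,None]*pe
    pts=np.c_[P.reshape(-1,2),np.full(U.size,z)]
    T=np.linalg.inv(np.array(im['cam_to_world']))
    q=cv2.projectPoints(pts,cv2.Rodrigues(T[:3,:3])[0],T[:3,3],K(im),np.array([im['k1'],0,0,0.]))[0].reshape(U.shape+(2,)).astype(np.float32)
    R=cv2.remap(acc,q[...,0],q[...,1],cv2.INTER_CUBIC)
    if save: cv2.imwrite('pics/'+save,cv2.resize(np.clip(R,0,255).astype('uint8'),None,fx=2,fy=2)[:,:,::-1])
    return R
def measure(R):
    r,g,b=[R[...,i] for i in range(3)]
    u=np.arange(-90,91,.5)
    G=(g-r>40)&(g>60)           # green
    rows=np.where(G.sum(1)>20)[0]; m=int(rows.mean()); 
    sl=slice(m-6,m+7)
    gr=(g-r)[sl].mean(0); bl=b[sl].mean(0); yel=(r-b)[sl].mean(0)
    idx=np.where(gr>0.5*gr.max())[0]; lo,hi=u[idx[0]],u[idx[-1]]
    w=bl-np.percentile(bl[(u>lo)&(u<hi)],25); w[(u<lo-15)|(u>hi+15)]=0
    w=np.clip(w,0,None); w[w<0.4*w.max()]=0
    bu=(w*u).sum()/w.sum()
    return dict(vrows=(m-50)*.5,green=(lo,hi),mid=(lo+hi)/2,bubble=bu,off=bu-(lo+hi)/2),gr,bl
if __name__=='__main__':
    import sys
    R=bub('top',2,sys.argv[1] if len(sys.argv)>1 else None); d,gr,bl=measure(R); print(d)
    print(gr[200:352:4].astype(int).tolist()); print(bl[200:352:4].astype(int).tolist()); print(robot.observe()['time'])
E
python3 bub.py r1.png
```

```text
time: 10.7
tool_pos: [604.3, 248.7, 72.2]
ee_rot: [0.002, 0.809, 0.588, 0.004]
ft_force: [8.3, 1.5, -6.4]
width: 11.9
grasp_force: 40.0
{'vrows': 1.0, 'green': (np.float64(5.0), np.float64(62.5)), 'mid': np.float64(33.75), 'bubble': np.float64(51.7293730390099), 'off': np.float64(17.9793730390099)}
[81, 80, 80, 80, 80, 72, 62, 64, 73, 79, 79, 80, 80, 77, 66, 39, 16, 5, 6, 10, 23, 44, 65, 76, 81, 75, 58, 14, -17, -20, -11, -3, -2, -4, -4, -3, -3, -4]
[0, 0, 0, 0, 0, 0, 0, 0, 0, 0, 0, 0, 0, -1, 14, 73, 118, 139, 144, 143, 123, 77, 26, 3, -2, 0, 0, 0, 0, 3, 16, 33, 66, 97, 109, 113, 113, 112]
10.8
```

View pics/r1.png

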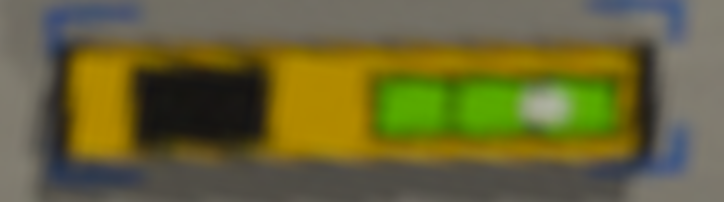

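```bash
sed -i 's/w\[(u<lo-15)|(u>hi+15)\]=0/w[(u<lo+1)|(u>hi-1)]=0/' bub.py; python3 -m creep '[[0.003,0,0,0,0,-7,0],[0.003,0,0,0,0,-14,0],[0.003,0,0,0,0,-21,0],[0.003,0,0.0004,0,0,-28,0],[0.003,0,0.0008,0,0,-35,0],[0.003,0,0.001,0,0,-42,0],[0.003,0,0.001,0,0,-42,0],[0.003,0,0.001,0,0,-42,0]]'; python3 -m creep '[[0,0,0,0,0,0,0],[0,0,0,0,0,0,0],[0,0,0,0,0,0,0],[0,0,0,0,0,0,0],[0,0,0,0,0,0,0],[0,0,0,0,0,0,0],[0,0,0,0,0,0,0],[0,0,0,0,0,0,0]]'; python3 bub.py r2.png
```

```text
time: 11.47
tool_pos: [606.1, 247.2, 74.8]
ee_rot: [0.001, 0.965, 0.261, 0.003]
ft_force: [0.3, -1.7, 8.0]
width: 11.6
grasp_force: 40.0
time: 12.13
tool_pos: [606.1, 247.2, 74.8]
ee_rot: [0.001, 0.965, 0.261, 0.003]
ft_force: [0.6, -1.9, 8.7]
width: 11.5
grasp_force: 40.0
{'vrows': 1.5, 'green': (np.float64(5.0), np.float64(63.0)), 'mid': np.float64(34.0), 'bubble': np.float64(38.8136994631407), 'off': np.float64(4.813699463140701)}
[80, 80, 80, 80, 80, 72, 61, 61, 72, 80, 72, 46, 23, 12, 12, 12, 12, 26, 52, 73, 81, 81, 81, 81, 81, 77, 63, 27, -8, -18, -11, -4, -2, -4, -3, -3, -3, -4]
[0, 0, 0, 0, 0, 0, 0, 0, 0, -4, 6, 57, 102, 130, 140, 142, 130, 96, 50, 7, -4, 0, 0, 0, 0, 0, 0, 0, 0, 3, 15, 32, 66, 97, 110, 113, 113, 113]
12.2333
```

```bash
python3 -m creep '[[0,0,0.001,0,0,-7,0],[0,0,0.0015,0,0,-14,0],[0,0,0.002,0,0,-21,0],[0,0,0.0025,0,0,-28,0],[0,0,0.003,0,0,-35,0],[0,0,0.0035,0,0,-42,0],[0,0,0.0035,0,0,-42,0],[0,0,0.0035,0,0,-42,0]]'; python3 -m creep '[[0,0,0,0,0,0,0],[0,0,0,0,0,0,0],[0,0,0,0,0,0,0],[0,0,0,0,0,0,0],[0,0,0,0,0,0,0],[0,0,0,0,0,0,0],[0,0,0,0,0,0,0],[0,0,0,0,0,0,0]]'; python3 bub.py r3.png; python3 -c "
from h import *
print(robot.observe()['joints'])"
```

```text
time: 12.9
tool_pos: [606.4, 244.9, 77.7]
ee_rot: [0.002, 0.995, -0.102, 0.003]
ft_force: [2.7, -5.0, 4.3]
width: 11.7
grasp_force: 40.0
time: 13.57
tool_pos: [606.3, 244.9, 77.6]
ee_rot: [0.001, 0.995, -0.102, 0.003]
ft_force: [2.4, -4.7, 4.0]
width: 12.0
grasp_force: 40.0
{'vrows': 1.5, 'green': (np.float64(5.0), np.float64(63.5)), 'mid': np.float64(34.25), 'bubble': np.float64(34.49333298439615), 'off': np.float64(0.24333298439614737)}
[81, 81, 81, 81, 81, 75, 64, 58, 49, 32, 15, 10, 9, 12, 20, 37, 50, 59, 67, 77, 81, 81, 81, 81, 81, 78, 67, 35, 0, -15, -10, -4, -2, -3, -3, -3, -3, -4]
[0, 0, 0, 0, 0, 0, 0, -2, 24, 75, 118, 138, 143, 140, 129, 101, 44, 2, -1, 0, 0, 0, 0, 0, 0, 0, 0, 0, 1, 5, 13, 31, 66, 97, 109, 113, 113, 113]
13.6667
[-1.08282718  0.79914831  0.99080089  1.75877772 -0.77304034  1.02143587
 -1.5748914 ]
```

View pics/r3.png

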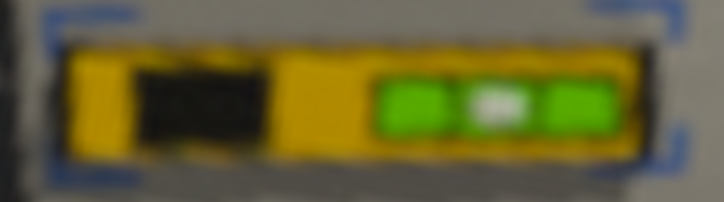

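The bubble is centred between its lines. I'll release the foot, back off upward and recheck.

```bash
python3 -m creep '[[0,0,0,0,0,0,0.05],[0,0,0,0,0,0,0.05],[0,0,0,0,0,0,0.05],[0,0,0,0,0,0,0.05],[0,0,0.03,0,0,0,0.05],[0,0,0.06,0,0,0,0.05],[0,0,0.09,0,0,0,0.05],[0,0,0.09,0,0,0,0]]'; python3 -m creep '[[0,0,0,0,0,7,0],[0,0,0,0,0,14,0],[0,0,0,0,0,21,0],[0,0,0,0,0,28,0],[0,0,0,0,0,35,0],[0,0,0,0,0,42,0],[0,0,0,0,0,49,0],[0,0,0,0,0,56,0]]'; python3 bub.py r4.png
```

```text
time: 14.33
tool_pos: [606.7, 248.4, 171.9]
ee_rot: [-0.002, 0.995, -0.101, 0.004]
ft_force: [1.0, -1.0, 1.8]
width: 46.3
grasp_force: 0.0
time: 15.0
tool_pos: [602.9, 248.5, 165.5]
ee_rot: [-0.0, 0.925, 0.381, -0.0]
ft_force: [-0.2, 0.1, -0.3]
width: 2.2
grasp_force: 0.0
{'vrows': 1.5, 'green': (np.float64(5.0), np.float64(63.5)), 'mid': np.float64(34.25), 'bubble': np.float64(34.469145086005845), 'off': np.float64(0.21914508600584526)}
[82, 81, 82, 82, 82, 75, 64, 58, 49, 32, 15, 10, 10, 12, 20, 37, 51, 60, 68, 78, 82, 82, 81, 82, 82, 79, 69, 36, -1, -16, -11, -4, -2, -3, -3, -2, -3, -4]
[0, 0, 0, 0, 0, 0, 0, -2, 26, 77, 120, 139, 145, 142, 129, 101, 45, 2, -1, 0, 0, 0, 0, 0, 0, 0, 0, 0, 1, 6, 15, 33, 67, 98, 111, 115, 114, 114]
15.1
```

```bash
python3 -m creep '[[-0.005,-0.03,0,0,0,7,0],[-0.011,-0.065,0,0,0,14,0],[-0.016,-0.1,-0.01,0,0,21,0],[-0.0212,-0.1264,-0.03,0,0,28,0],[-0.0212,-0.1264,-0.045,0,0,36,0],[-0.0212,-0.1264,-0.055,0,0,36,0],[-0.0212,-0.1264,-0.06,0,0,36,0],[-0.0212,-0.1264,-0.06,0,0,36,0]]' 10; python3 -m creep '[[0,0,0,0,0,0,0],[0,0,0,0,0,0,0]]'
```

```text
time: 15.77
tool_pos: [581.8, 122.9, 104.8]
ee_rot: [-0.001, 0.765, 0.644, -0.001]
ft_force: [0.1, -0.4, -0.8]
width: 0.3
grasp_force: 0.0
time: 15.93
tool_pos: [583.0, 122.7, 106.5]
ee_rot: [0.0, 0.764, 0.645, 0.0]
ft_force: [0.6, -0.1, 0.7]
width: 0.6
grasp_force: 0.0
```

```bash
python3 -m creep '[[-0.001,0,-0.005,0,0,0,0],[-0.001,0,-0.009,0,0,0,0],[-0.001,0,-0.011,0,0,0,0],[-0.001,0,-0.011,0,0,0,0],[-0.001,0,-0.011,0,0,0,0]]'; python3 -m creep '[[0,0,-0.001,0,0,0,0],[0,0,-0.001,0,0,0,0],[0,0,-0.001,0,0,0,0]]'
```

```text
time: 16.35
tool_pos: [581.3, 121.4, 94.9]
ee_rot: [0.0, 0.764, 0.645, -0.0]
ft_force: [0.6, 0.2, -0.4]
width: 0.6
grasp_force: 0.0
time: 16.6
tool_pos: [581.4, 121.4, 94.2]
ee_rot: [0.0, 0.764, 0.645, 0.0]
ft_force: [0.2, -0.3, 0.2]
width: 0.4
grasp_force: 0.0
```

```bash
python3 -m creep '[[0,0,-0.001,0,0,0,0],[0,0,-0.001,0,0,0,0],[0,0,-0.001,0,0,0,0]]'; python3 -m creep '[[0,0,-0.001,0,0,0,0],[0,0,-0.001,0,0,0,0],[0,0,-0.001,0,0,0,0]]'
```

```text
time: 16.85
tool_pos: [581.3, 121.5, 93.1]
ee_rot: [-0.0, 0.764, 0.645, 0.0]
ft_force: [-0.5, -0.2, 0.5]
width: 0.4
grasp_force: 0.0
time: 17.1
tool_pos: [581.5, 121.4, 92.5]
ee_rot: [-0.0, 0.764, 0.645, 0.0]
ft_force: [-0.5, 0.4, 4.1]
width: 0.3
grasp_force: 2.1
```

```bash
python3 -m creep '[[0,0,-0.0005,0,0,0,0],[0,0,-0.0005,0,0,0,0],[0,0,-0.0005,0,0,0,0]]'
```

```text
time: 17.35
tool_pos: [581.5, 121.4, 92.5]
ee_rot: [-0.0, 0.764, 0.645, 0.0]
ft_force: [-2.4, 0.8, 8.4]
width: 0.4
grasp_force: 3.9
```

```bash
python3 -m creep '[[0.0002,0,-0.0002,0,0,0,0],[0.0002,0,-0.0002,0,0,0,0],[0.0002,0,-0.0002,0,0,0,0],[0.0002,0,-0.0002,0,0,0,0]]'; python3 -m creep '[[0,0,0,0,0,0,0],[0,0,0,0,0,0,0],[0,0,0,0,0,0,0],[0,0,0,0,0,0,0],[0,0,0,0,0,0,0],[0,0,0,0,0,0,0],[0,0,0,0,0,0,0],[0,0,0,0,0,0,0]]';  python3 bub.py r5.png
```

```text
time: 17.68
tool_pos: [581.6, 121.5, 92.5]
ee_rot: [-0.0, 0.764, 0.645, 0.0]
ft_force: [-2.1, 0.4, 9.9]
width: 0.4
grasp_force: 4.7
time: 18.35
tool_pos: [581.6, 121.5, 92.5]
ee_rot: [-0.0, 0.764, 0.645, 0.0]
ft_force: [-3.7, -0.7, 9.9]
width: 0.2
grasp_force: 4.7
{'vrows': 1.5, 'green': (np.float64(5.0), np.float64(63.5)), 'mid': np.float64(34.25), 'bubble': np.float64(34.48320673145142), 'off': np.float64(0.23320673145141768)}
[80, 80, 80, 80, 80, 74, 64, 57, 48, 32, 15, 10, 9, 12, 20, 36, 51, 60, 67, 76, 81, 80, 80, 81, 81, 78, 66, 35, -1, -16, -10, -4, -2, -3, -3, -3, -3, -4]
[0, 0, 0, 0, 0, 0, 0, -2, 24, 75, 118, 136, 142, 140, 128, 100, 44, 2, -1, 0, 0, 0, 0, 0, 0, 0, 0, 0, 0, 5, 13, 32, 66, 96, 109, 112, 112, 112]
18.45
```

View pics/r5.png

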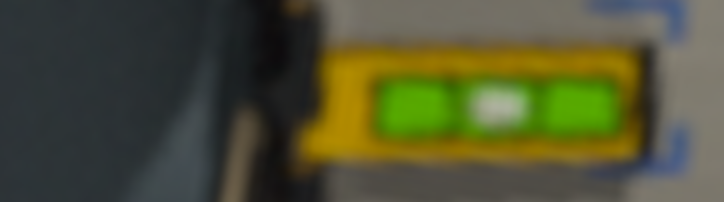

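The picture shows the bubble between both lines, and the press is steady at 9.9 N. Handing in.

```bash
python3 -c "
from plant import robot
print(robot.hand_in())"
```

```text
the job is handed in; nothing more can be done
None
```

I handed the job in at about 18 s: the yellow level lies in the bay, the foot is turned so the bubble sits within about 0.5 mm of centre, and the arm is still pressing on the thumb pad at about 10 N; the arm stayed clear of the cup, jug and tamper, but I did not check their positions again at the end.

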